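# Set the tension of a cam quick-release jar clamp

### The job

The quick-release clamp that holds the sample jar is still loose. With its lever left standing open, first turn its wing nut clockwise (seen from above), less than half a turn, until it stops with the wings in line with the strap, then flip its cam lever down until it lies flat to lock it. Leave the empty clamp untouched.

Things in the scene. Friction and masses are not known exactly. Their poses are not given: they have to be found in the camera images.
- jar_clamp: Hold-down clamp, screwed down, with a white-capped jar (55 mm wide, 67 tall) in it. Origin: centre of the underside of its grey base (96 mm along x, 164 along y), on the table, z up. Aluminium strap along y over the jar, top at z 95 mm (at the lever end up to 3 more while open). Wing nut at (0, 52) mm, cam lever's pin at (0, -52, 107) mm along y.
- wing_nut (a joint): Wing nut's angle, rad, + is counter-clockwise from above: 0 with its bar along the strap (clamp's y), starts 0.9 to 1.35; turning clockwise lowers it to a stop at -0.06. Vertical axis at (0, 52) mm of the clamp. Upright black bar 46 mm long, 10 thick, z 105 to 131 mm, up to 3 mm higher when loose. Light friction 0.06 N m; stays where left.
- cam_lever (a joint): Cam lever's angle, rad: 0 closed at a stop (level, pointing to the clamp's -x, upper face at z 113 mm), grows as its tip rises, limit 1.5; starts 1.1 to 1.4, so it is swung over to -x and down. Black paddle 92 mm long from the pin, 22 wide, 8 thick; pin at (0, -52, 107) mm of the clamp, along its y. Friction 0.2 N m; stays where left.
- spare_clamp: A second clamp of the same make and size, empty (no jar), its nut loose and its lever open too; not to be touched. Origin and axes as for the jar clamp; nut at (0, 52) mm, lever's pin at (0, -52) mm, lever tip up to 200 mm high.

How it is judged:
On the way, in this order (a step that is already met when the one before it is completed fails the run):
1. the wing nut is turned home (within 0.2 rad of the strap's line) while the lever still stands open (above 0.6 rad) (value of joint wing_nut below 0.2 rad and value of joint cam_lever above 0.6 rad), for 0.2 s.
2. the cam lever is down flat (within 0.17 rad of closed) (value of joint cam_lever below 0.17 rad), for 0.2 s.
At the end, for the whole second after the job is handed in: The jar clamp's wing nut stands within 0.2 rad (11 degrees) of the line of the strap and its cam lever within 0.17 rad (10 degrees) of closed (value of joint wing_nut below 0.2 rad and value of joint cam_lever below 0.17 rad); the robot touches nothing.
It fails at once if the empty clamp is touched with more than 3 N (contact force between any of the fingers, the arm and spare_clamp above 3 N).
It also fails if it takes over 45 s, if anything falls off the work surface, if the arm or the gripper's body presses on something with over 40 N, if the wrist force passes 120 N, or if a joint passes its speed limit or range.

### The arm

A 6-joint arm with a two-finger parallel gripper is mounted at the origin on a cart in front of the work surface, level with it; the furniture and walls round the work are solid. World frame = base frame: x ahead of the robot, y to its left, z up, the work surface at z = 0. Lengths are in m, angles in rad, forces in N, time in s.
With the tool pointing down it reaches from about 0.35 to 0.85 m from the base axis. Payload 8.1 kg.
Tool frame: the origin (TCP) lies on the mounting face of the last link; the fingertips stand 186 mm ahead of it and the grasp point (between the pads) lies 167 mm ahead of it (robot.finger_overhang is the distance from the TCP to the fingertips, in m); z points along the fingers, y is the line along which they close (so a half turn about z gives the same grasp; the last joint's range is limited). The gripper opens to 93 mm and grips with 3 to 60 N. Pads are 15 mm wide; open, the fingers measure 128 mm over their backs; the gripper's body (75 mm by 188 mm) begins 65 mm behind the grasp point.
Start: joints at [1.242, 0.13, 1.488, -0, 1.523, -0.085], TCP at [0.145, 0.582, 0.405] pointing down, gripper open.
Joint ranges: [-2.96, 2.96], [-0.89, 2.26], [0.02, 2.5], [-1.34, 4.48], [0, 2.73], [-2.66, 2.66]. Speed limits (rad/s): [2.39, 2.39, 2.79, 3.14, 3.14, 3.14].

### API

Orientations are given as a rotation vector (axis times angle).
In Python, from plant import readout, read_camera, get_calibration, job, robot gives the robot as it stands.
- The arm moves only by the shell command python3 -m handwheel 'ROWS' [FORCE]. ROWS is JSON, a list of rows, each a list of 5 numbers: the shift along the world's x, y, z in cm, then the turn about the world's z in rad, then the closure, from 0 (fully open) to 1 (shut). In form: [[tx, ty, tz, spin, gripper], ...]. A call has 1 to 10 rows; each row shifts and turns the commanded pose from where the row before left it; what a row does not reach is not made up. A row lasts 1/8 s, in which the tool goes at most 62.5 mm and 10.7 degrees, less where a joint would pass 70% of its speed; a pose out of reach is approached as far as the arm can. A call is refused whole if a number of a shift passes 6.25 or a number of a turn 0.188, either way. A call with a gripper value outside its range is refused whole. The fingers move at their own pace and stop on an object; FORCE is the grip in N (left out, the last holds). Time passes only in rows, so rows that do not move let the fingers close. It gives the time, the measured TCP pose, the force, the opening and the grip force at its end, in the units of the state.
- readout.read_state(): the state, without advancing time (a new reading comes with each control period).
- read_camera(name): name is "side" or "top"; returns the picture (420x560x3 uint8, red, green, blue); there is no depth.
- get_calibration(name): a dict with "fovy" (degrees; the focal length in pixels is half the picture's height over the tangent of half this angle, whatever the lens; pixels are square), "cx", "cy" (the principal point, pixels), "pose" (4x4, takes a point from camera to world coordinates). Camera axes: x right, y down, z forward; pixel columns grow to the right and rows downward; lengths in m; the calibration is good to about 2 mm. A picture is of the moment at which its call begins. get_calibration takes no time and is no camera call.
- job.close_job(): hands the job in; it is judged then, once.
The state is a dict: "t": time; "q": joint angles; "dq": joint speeds; "joint_torque": joint torques, N m; "tool_pos": TCP position; "orientation": TCP orientation; "force": force on the tool from outside, world axes, zero at the start; "wrist_torque": the same for the moment, N m; "opening": finger opening in m; "gripper_force": force on a finger pad.
Only numpy, scipy, OpenCV 4.12 (cv2) and the standard library are available. Lean on these libraries where they do the work, as an engineer would, in place of code of your own. Each camera call takes 0.05 s, during which the arm holds its last target. There are 200 camera calls.

## Working session

There is one attempt and no reset: what is moved stays moved. The work goes in short steps, Python scripts to look and compute and a shell command to move; the robot and the scene stay as the last step left them, time stands still between calls to the robot, and variables do not carry over. Pictures are saved under pics/ and viewed, at most 10 in all, crops included, and the job is handed in when it is done.

```bash
mkdir -p pics
python3 - <<'E'
from plant import readout, read_camera, get_calibration
import cv2,numpy as np
np.set_printoptions(precision=4,suppress=True)
for n in("side","top"):
    cv2.imwrite(f"pics/{n}0.png",cv2.resize(read_camera(n)[:,:,::-1],None,fx=1.4,fy=1.4,interpolation=cv2.INTER_CUBIC)); c=get_calibration(n);print(n,c)
s=readout.read_state();print(s)
E
```

```text
side {'fovy': 56.94794667212799, 'cx': 270.4347658790659, 'cy': 211.43051502443663, 'pose': array([[-0.9983, -0.0485,  0.0322,  0.5684],
       [-0.056 ,  0.6491, -0.7587,  0.6647],
       [ 0.0159, -0.7592, -0.6507,  0.6399],
       [ 0.    ,  0.    ,  0.    ,  1.    ]])}
top {'fovy': 57.73960661666797, 'cx': 282.1409746666773, 'cy': 210.1834758199685, 'pose': array([[-0.0211, -0.9917,  0.1271,  0.4684],
       [-0.9993,  0.0248,  0.0274,  0.0102],
       [-0.0304, -0.1264, -0.9915,  0.9372],
       [ 0.    ,  0.    ,  0.    ,  1.    ]])}
{'t': 0.1, 'q': array([ 1.2416,  0.1311,  1.4892,  0.    ,  1.523 , -0.0854]), 'dq': array([ 0.0013, -0.0001, -0.0029, -0.0011,  0.0019,  0.0002]), 'joint_torque': array([  0.0017, -56.1334, -49.31  ,   0.0771,   0.0288,  -0.0001]), 'tool_pos': array([0.1447, 0.5821, 0.4038]), 'orientation': array([-0.3819, -3.1179,  0.0025]), 'force': array([ 0.7676, -0.2576,  0.6742]), 'wrist_torque': array([-0.0405,  0.0291, -0.0263]), 'gripper_force': 0.0, 'opening': 0.09330748211385391}
```

View pics/side0.png

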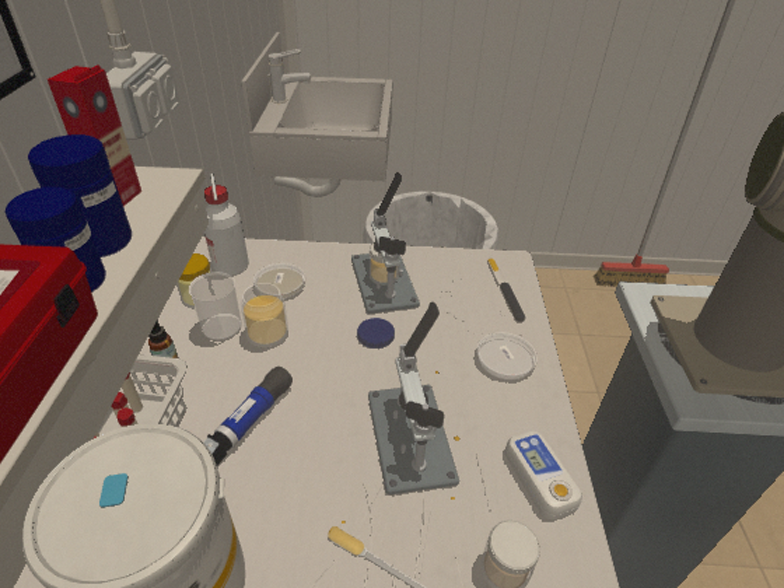

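View pics/top0.png

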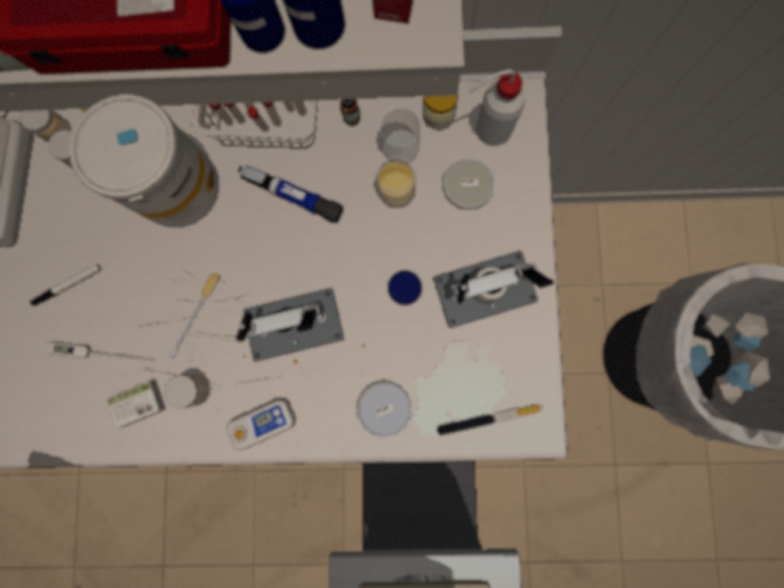

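The side view shows the jar clamp far off (base about (385,282)/1.4 px) with its lever leaning toward the robot. In the top view it is on the right, base centre about (487,288)/1.4 px. The spare clamp is nearer the side camera, and at (295,323)/1.4 px in the top view. Next I'll crop closer.

Run:
```python
from plant import read_camera
import cv2,numpy as np
for n,(x,y,w,h) in dict(side=(240,115,75,115),top=(300,170,105,70)).items():
    im=read_camera(n)[:,:,::-1]; k=5 if n=="side" else 7
    c=cv2.resize(im[y:y+h,x:x+w],None,fx=k,fy=k,interpolation=cv2.INTER_CUBIC)
    for i in range(0,w,10): cv2.putText(c,str(x+i),(i*k,10),0,.35,(0,0,255));cv2.line(c,(i*k,12),(i*k,18),(0,0,255))
    for i in range(0,h,10): cv2.putText(c,str(y+i),(0,i*k+4),0,.35,(0,0,255));
    cv2.imwrite(f"pics/{n}1.png",c)
```

```text
(no output)
```

View pics/side1.png

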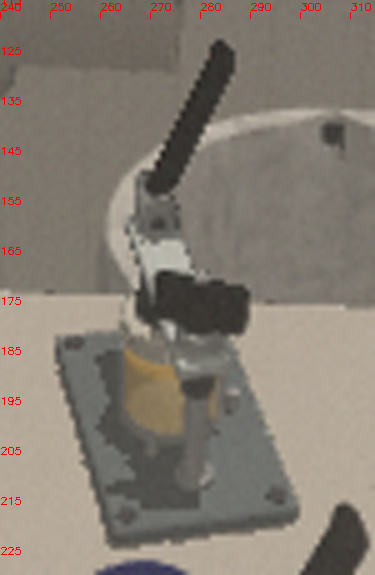

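View pics/top1.png

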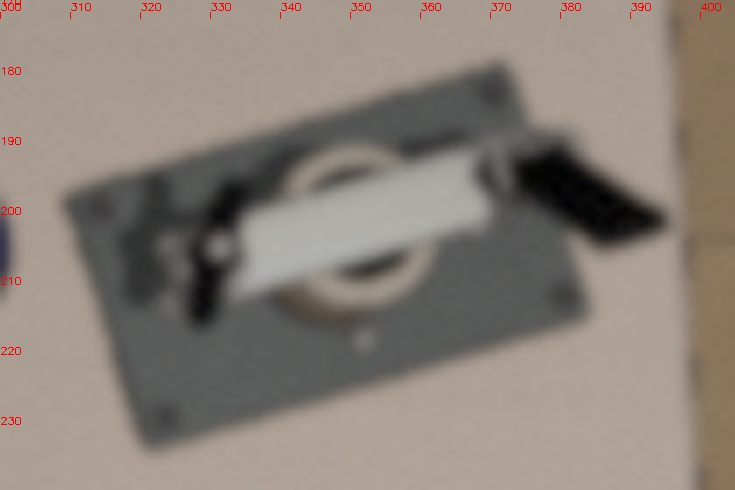

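Side crop: nut bar runs (270,175)–(289,178), and the lever goes from pin (271,158) to tip (285,125). Top crop: base corners (309.5,198), (371.5,179), (383.5,215.5), (321.5,234); nut bar (333,197)–(328.5,215); lever tip about (391,203).

```bash
cat > h.py <<'E'
import numpy as np
from plant import get_calibration
def proj(n,P):
    c=get_calibration(n);T=np.linalg.inv(c["pose"]);p=np.atleast_2d(P)@T[:3,:3].T+T[:3,3]
    f=210/np.tan(np.radians(c["fovy"]/2));return p[:,:2]/p[:,2:]*f+[c["cx"],c["cy"]]
def ray(n,u):
    c=get_calibration(n);f=210/np.tan(np.radians(c["fovy"]/2))
    d=np.array([(u[0]-c["cx"])/f,(u[1]-c["cy"])/f,1]);return c["pose"][:3,3],c["pose"][:3,:3]@d
def tri(us,ut):
    o1,d1=ray("side",us);o2,d2=ray("top",ut)
    s=np.linalg.lstsq(np.c_[d1,-d2],o2-o1,rcond=None)[0];a=o1+s[0]*d1;b=o2+s[1]*d2
    return (a+b)/2,np.linalg.norm(a-b)
E
python3 - <<'E'
from h import *
from scipy.optimize import least_squares
np.set_printoptions(precision=4,suppress=True)
for k,s,t in [("nut",(280,175.5),(330.5,206)),("bar+?",(288,177),(328.5,215)),("bar-",(271,174),(333,197)),("tip",(285,124.5),(392,202)),("baseA far-L",(251,182),(371.5,179)),("baseB nearR",(299,215),(321.5,234)),("baseC",(261.5,221),(309.5,198))]:print(k,*tri(s,t))
def pts(p):
    x,y,w,th,lv,h=p;R=np.array([[np.cos(w),-np.sin(w),0],[np.sin(w),np.cos(w),0],[0,0,1]])
    u=np.array([-np.sin(th),np.cos(th),0])*.023;n=np.array([0,.052,.120])
    L=np.array([-.092*np.cos(lv),-.052,.107+.092*np.sin(lv)])
    A=np.array([[-.048,.082,h],[.048,.082,h],[.048,-.082,h],[-.048,-.082,h],n,n+u,n-u,L])
    return A@R.T+[x,y,0]
ot=np.array([(321.5,234),(309.5,198),(371.5,179),(383.5,215.5),(330.5,206),(328.5,215),(333,197),(391,202)])
os=np.array([(299,215),(261.5,221),(251,182),(280,175.5),(288,177),(271,174),(285,125)])
def res(p):
    P=pts(p);return np.r_[(proj("top",P)-ot).ravel(),(proj("side",P[[0,1,2,4,5,6,7]])-os).ravel()]
for th in(1.1,2.):
  r=least_squares(res,[.47,-.2,.2,th,1.2,.01],loss="soft_l1");print(r.x,r.cost);print(res(r.x).reshape(-1,2));print(pts(r.x)[4:])
E
```

```text
nut [ 0.5795 -0.0718  0.1193] 0.0004925367027815421
bar+? [ 0.5604 -0.0668  0.1196] 0.0003446066593440916
bar- [ 0.6    -0.0781  0.1178] 0.0009624771015665346
tip [ 0.5743 -0.1854  0.1903] 0.0013370149168603507
baseA far-L [ 0.6589 -0.1853  0.013 ] 0.0006722447509862825
baseB nearR [ 0.5274 -0.0584  0.0125] 0.0019894379524834755
baseC [ 0.6175 -0.0322  0.0099] 0.003448530713648637
[ 0.5933 -0.1224  0.2637  1.0397  1.1922  0.011 ] 7.359144544373121
[[-1.085   0.431 ]
 [-0.5622 -1.0286]
 [ 1.3313 -0.8318]
 [ 1.6563 -0.1697]
 [ 0.2017 -0.0289]
 [-0.2467  1.2516]
 [ 0.1344 -1.2432]
 [-0.7322  0.3822]
 [ 1.1214  1.2846]
 [ 0.3711  0.2125]
 [-0.4942 -0.209 ]
 [-0.1792 -0.3559]
 [ 1.3379  0.1065]
 [-0.5841 -0.7952]
 [-0.1471 -0.6167]]
[[ 0.5797 -0.0722  0.12  ]
 [ 0.5575 -0.0661  0.12  ]
 [ 0.6019 -0.0782  0.12  ]
 [ 0.574  -0.1814  0.1925]]
[ 0.5933 -0.1224  0.2637  1.0397  1.1922  0.011 ] 7.359144544327386
[[-1.085   0.431 ]
 [-0.5622 -1.0286]
 [ 1.3313 -0.8318]
 [ 1.6563 -0.1697]
 [ 0.2017 -0.0289]
 [-0.2467  1.2516]
 [ 0.1344 -1.2432]
 [-0.7322  0.3822]
 [ 1.1214  1.2846]
 [ 0.3711  0.2125]
 [-0.4942 -0.209 ]
 [-0.1792 -0.3559]
 [ 1.3379  0.1065]
 [-0.5841 -0.7952]
 [-0.1471 -0.6167]]
[[ 0.5797 -0.0722  0.12  ]
 [ 0.5575 -0.0661  0.12  ]
 [ 0.6019 -0.0782  0.12  ]
 [ 0.574  -0.1814  0.1925]]
```

```bash
python3 -m handwheel '[[0,0,2,0,0],[1.1,-1.6,2,0,0],[2.2,-3.3,0,0,0],[2.2,-3.3,0,0,0],[2.2,-3.3,0,0,0],[2.2,-3.3,0,0,0],[2.2,-3.3,0,0,0],[2.2,-3.3,0,0,0],[2.2,-3.3,0,0,0],[2.2,-3.3,0,0,0]]' 20
python3 -m handwheel '[[2.2,-3.3,0,0,0],[2.2,-3.3,0,0,0],[2.2,-3.3,0,0,0],[2.2,-3.3,0,0,0],[2.2,-3.3,0,0,0],[2.2,-3.3,0,0,0],[2.2,-3.3,0,0,0],[2.2,-3.3,0,0,0],[2.2,-3.3,0,-0.024,0],[0,0,0,0,0]]'
```

```text
t: 1.45
tool_pos: [0.3324, 0.3012, 0.4466]
orientation: [0.382, 3.117, 0.002]
force: [0.7, 0.3, 0.9]
opening: 0.0928
gripper_force: 0.0
t: 2.7
tool_pos: [0.5307, 0.0033, 0.446]
orientation: [0.424, 3.112, -0.001]
force: [0.2, 0.7, 0.2]
opening: 0.093
gripper_force: 0.0
```

```bash
python3 -m handwheel '[[2.5,-3.75,0,0,0],[2.4,-3.8,0,0,0],[0,0,-3,0,0],[0,0,-4,0,0],[0,0,-3,0,0],[0,0,-1,0,0],[0,0,0,0,0]]'
python3 - <<'E'
from plant import read_camera
import cv2
a=[cv2.resize(read_camera(n)[y:y+120,x:x+120,::-1],None,fx=3.3,fy=3.3,interpolation=3) for n,x,y in(("side",220,100),("top",290,140))]
cv2.imwrite("pics/c2.png",cv2.hconcat(a))
E
```

```text
t: 3.58
tool_pos: [0.5788, -0.0697, 0.3354]
orientation: [-0.418, -3.114, -0.0]
force: [0.1, -0.3, -0.3]
opening: 0.0932
gripper_force: 0.0
```

View pics/c2.png

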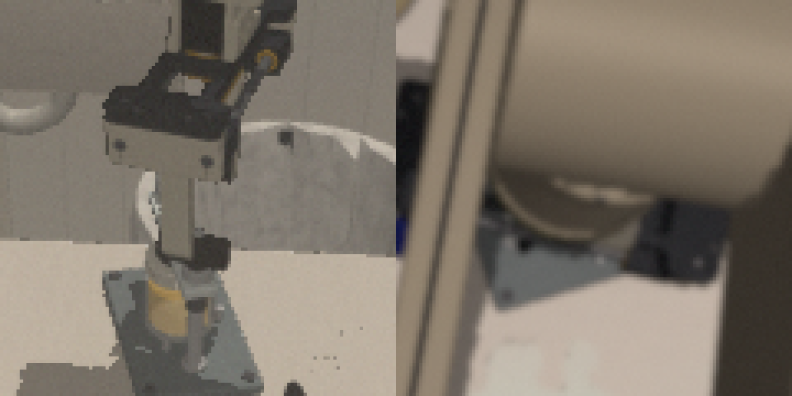

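The near finger hangs beside the nut, and the wing (about (215,252) in the crop) shows between the fingers as planned. Going down to grip.

```bash
python3 -m handwheel '[[0.1,-0.25,-1.5,0,0],[0,0,-1.5,0,0],[0,0,-0.3,0,0.3],[0,0,0,0,0.7],[0,0,0,0,1],[0,0,0,0,1],[0,0,0,0,1],[0,0,0,0,1]]' 20
```

```text
t: 4.68
tool_pos: [0.5799, -0.0727, 0.3019]
orientation: [0.419, 3.113, -0.0]
force: [0.1, 0.1, 0.6]
opening: 0.0376
gripper_force: 0.0
```

```bash
python3 -m handwheel '[[0,0,0,0,1],[0,0,0,0,1],[0,0,0,0,1],[0,0,0,0,1]]'
```

```text
t: 5.18
tool_pos: [0.58, -0.0719, 0.3018]
orientation: [0.419, 3.113, 0.003]
force: [1.2, 5.4, 0.8]
opening: 0.0131
gripper_force: 20.0
```

```bash
python3 -m handwheel '[[0,0,0,-0.12,1],[0,0,0,-0.13,1],[0,0,0,-0.13,1],[0,0,0,-0.13,1],[0,0,0,-0.13,1],[0,0,0,-0.13,1],[0,0,0,-0.13,1],[0,0,0,-0.1,1],[0,0,0,0,1]]'; python3 -c "
from plant import readout;s=readout.read_state();print(s['wrist_torque'],s['force'])"
```

```text
t: 6.3
tool_pos: [0.5799, -0.0721, 0.3013]
orientation: [-1.859, -2.531, -0.002]
force: [3.7, 4.7, -4.2]
opening: 0.0095
gripper_force: 31.4
[ 0.73749261 -0.69320518 -0.09109225] [ 3.66374458  4.65727819 -4.23432031]
```

```bash
python3 -m handwheel '[[0,0,0,-0.03,1],[0,0,0,-0.03,1],[0,0,0,0,1],[0,0,0,0,1]]'; python3 -c "
from plant import readout;s=readout.read_state();print(s['wrist_torque'],s['force'])"
```

```text
t: 6.8
tool_pos: [0.5799, -0.072, 0.3012]
orientation: [-1.932, -2.476, -0.002]
force: [3.7, 4.2, -5.0]
opening: 0.0098
gripper_force: 31.4
[ 0.64358797 -0.65656408  0.03538977] [ 3.73691613  4.18326391 -5.00701981]
```

Nut turned home by tool angle (≈ -0.02 rad). Releasing and lifting, then moving behind the lever while closing the fingers.

```bash
python3 -m handwheel '[[0,0,0,0,0],[0,0,0,0,0],[0,0,0,0,0],[0,0,0,0,0],[0,0,2,0,0],[0,0,4,0,0],[0,0,4.2,0,0],[0,0,0,0,1]]'
python3 -m handwheel '[[1.4,-2.3,0,0,1],[1.4,-2.3,0,0,1],[1.4,-2.3,0,0,1],[1.4,-2.4,0,0,1],[0,0,0,0,1],[0,0,0,0,1],[0,0,0,0,1],[0,0,0,0,1]]'
python3 - <<'E'
from plant import read_camera
import cv2
a=[cv2.resize(read_camera(n)[y:y+120,x:x+120,::-1],None,fx=3.3,fy=3.3,interpolation=3) for n,x,y in(("side",220,100),("top",290,140))]
cv2.imwrite("pics/c3.png",cv2.hconcat(a))
E
```

```text
t: 7.8
tool_pos: [0.5809, -0.0729, 0.4104]
orientation: [1.93, 2.468, 0.007]
force: [0.5, -0.2, 0.9]
opening: 0.0731
gripper_force: 0.0
t: 8.8
tool_pos: [0.6356, -0.165, 0.404]
orientation: [1.935, 2.475, 0.0]
force: [-0.3, 0.4, 0.0]
opening: 0.0002
gripper_force: 0.0
```

View pics/c3.png

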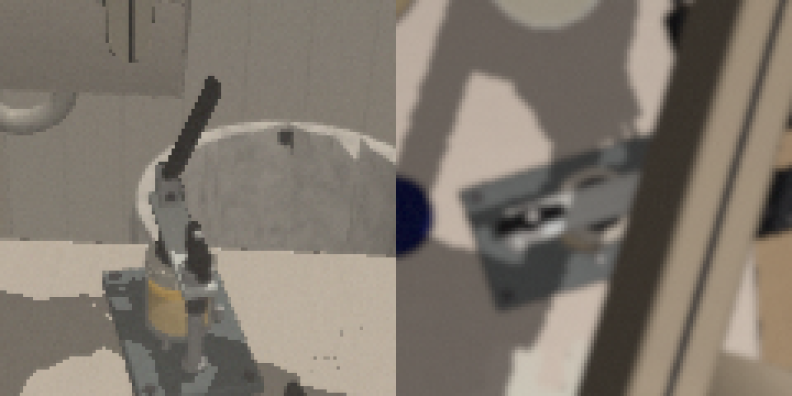

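The nut bar is in line with the strap (crop, right, about (530,215)). The lever is still up, tip at (212,85) on the left, and the closed fingers are behind it. Pushing it over.

```bash
python3 -m handwheel '[[0,0,-2.6,0,1],[0,0,-2.7,0,1],[-1.45,-0.39,0,0,1],[-1.45,-0.39,0,0,1],[-1.06,-0.28,-0.5,0,1],[-1.06,-0.28,-0.5,0,1],[-0.82,-0.22,-0.85,0,1],[-0.82,-0.22,-0.85,0,1],[0,0,0,0,1]]'
python3 -m handwheel '[[-0.44,-0.12,-0.9,0,1],[-0.43,-0.11,-0.9,0,1],[-0.19,-0.05,-0.9,0,1],[0,0,-0.3,0,1],[0,0,0,0,1],[0,0,0,0,1]]'
```

```text
t: 10.02
tool_pos: [0.5684, -0.1837, 0.3225]
orientation: [-1.935, -2.472, 0.001]
force: [-0.9, 0.0, -0.4]
opening: 0.0001
gripper_force: 0.0
t: 10.78
tool_pos: [0.5592, -0.1863, 0.2986]
orientation: [1.934, 2.472, 0.001]
force: [-12.1, 7.2, 36.0]
opening: 0.0002
gripper_force: 17.9
```

```bash
python3 -m handwheel '[[0,0,2,0,1],[0,0,4,0,1],[0,0,4,0,1],[0,0,5,0,1],[-3,3,2,0,1],[-4,5,0,0,1],[-3,5,0,0,1],[0,5,0,0,1],[0,0,0,0,1],[0,0,0,0,1]]'
python3 - <<'E'
from plant import read_camera
import cv2
a=[cv2.resize(read_camera(n)[y:y+120,x:x+120,::-1],None,fx=3.3,fy=3.3,interpolation=3) for n,x,y in(("side",220,100),("top",290,140))]
cv2.imwrite("pics/c4.png",cv2.hconcat(a))
E
```

```text
t: 12.02
tool_pos: [0.4595, -0.0078, 0.4632]
orientation: [-1.934, -2.475, 0.002]
force: [0.3, -0.3, -0.5]
opening: 0.0003
gripper_force: 0.0
```

View pics/c4.png

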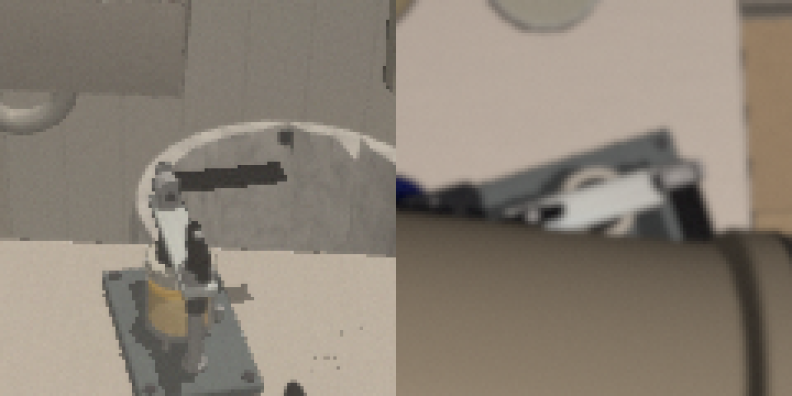

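The lever now lies nearly level: crop pin (165,183), tip (286,173). I'll compare that with the model's projection.

Run:
```python
from h import *
w=.264;R=np.array([[np.cos(w),-np.sin(w),0],[np.sin(w),np.cos(w),0],[0,0,1]])
for a in(0,.1,.17,.25):
    P=np.array([[-.092*np.cos(a),-.052,.107+.092*np.sin(a)],[-.03*np.cos(a),-.052,.107+.03*np.sin(a)]])@R.T+[.5933,-.1224,0]
    print(a,((proj("side",P)-[220,100])*3.3).round(1))
```

```text
0 [[281.7 173.2]
 [204.5 181. ]]
0.1 [[282.  163.1]
 [204.4 177.7]]
0.17 [[281.5 156.1]
 [204.2 175.4]]
0.25 [[280.3 148.2]
 [203.6 172.8]]
```

The observed tip matches an angle of 0, so the lever is closed.

```bash
python3 -c "
from plant import job;print(job.close_job())"
```

```text
the job is handed in; nothing more can be done
None
```

The jar clamp's wing nut is turned home in line with the strap and its cam lever is down flat; by the arm's path the empty clamp was never touched, and the job was handed in at about 12 s with no verdict returned.

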